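# Tip the ferrite chokes out of their tilt tray

### The job

Two small hinged tilt trays stand on the radio table. Take the one that holds the two oblong ferrite chokes by the bar on its free edge, lift it until both chokes have slid into the box behind it, then lower the tray gently until it lies flat again and let go. Leave the tray with the round knobs alone.

Things in the scene. Friction and masses are not known exactly. Their poses are not given: they have to be found in the camera images.
- choke_tray (a joint): Hinge of the aluminium tilt tray that holds the two oblong chokes. 0 = flat, grows as the free edge is lifted, stop at 1.15 rad. Tray and handle weigh 0.35 kg; lightly damped, it falls back if let go. The chokes start to slide at 0.45 to 0.65 rad; at 0.95 rad they slide out freely within a second. The tray floor is 110 mm wide inside and 135 mm long, with 22 mm walls on three sides; the hinge end is open.
- choke_tray_handle (a point): Middle of that tray's handle: a round black bar, 12 mm in diameter, 96 mm long, parallel to the hinge, 87 mm above the table when flat. It lies 190 mm in front of the hinge axis and 12 mm above it (tray flat), on two thin arms 90 mm apart; 50 mm of free space between bar and tray wall, nothing under or in front of it. The point moves with the tray; axes as for the hinge point while flat. A bar pinched from above may turn between the pads as the tray tilts.
- choke_stand_hinge (a point): Point on the hinge axis, mid-width, 75 mm above the table, level with the tray floor; fixed to the stand. x (level) points away from the handle towards the box, y along the hinge axis, z up. The open plywood box that catches the chokes lies behind the hinge: inside from x = 4 to 128 mm, y = -57 to 57 mm, rim 25 mm below the hinge on three sides, with its far wall rising to 15 mm above the hinge.
- choke0_center (a point): One of two identical clip-on ferrite chokes: loose oblong black plastic block with two thin grey bands, 36 x 24 x 22 mm, 50 g, lying on its tray. The point is the centre of the block; x along its length.
- choke1_center (a point): One of two identical clip-on ferrite chokes: loose oblong black plastic block with two thin grey bands, 36 x 24 x 22 mm, 50 g, lying on its tray. The point is the centre of the block; x along its length.
- knob_tray (a joint): Hinge of the other tilt tray, of the same make and size, which holds two round black knobs 28 mm across. 0 = flat. It is to stay flat.
There are look-alikes about, which are no part of the job. Leave any purple or yellow look-alike of the part that bears choke1_center alone. Leave any green look-alike of the part that bears choke0_center alone.

How it is judged:
On the way:
1. both chokes lie in the box while the tray is still raised (more than 0.3 rad) (x of choke0_center in the frame of choke_stand_hinge between -0.005 and 0.132 m and y of choke0_center in the frame of choke_stand_hinge between -0.061 and 0.061 m and z of each of choke0_center, choke1_center in the frame of choke_stand_hinge below -0.02 m and x of choke1_center in the frame of choke_stand_hinge between -0.005 and 0.132 m and y of choke1_center in the frame of choke_stand_hinge between -0.061 and 0.061 m and value of joint choke_tray above 0.3 rad), for 0.2 s.
At the end, for the whole second after the job is handed in: Both chokes lie in the box behind the hinge (centres inside its outline and more than 20 mm below the hinge axis), their tray lies flat again (within 0.06 rad, 11 mm at the bar), and the knob tray is flat (x of choke0_center in the frame of choke_stand_hinge between -0.005 and 0.132 m and y of choke0_center in the frame of choke_stand_hinge between -0.061 and 0.061 m and z of each of choke0_center, choke1_center in the frame of choke_stand_hinge below -0.02 m and x of choke1_center in the frame of choke_stand_hinge between -0.005 and 0.132 m and y of choke1_center in the frame of choke_stand_hinge between -0.061 and 0.061 m and value of joint each of choke_tray, knob_tray below 0.06 rad); the robot touches nothing.
It fails at once if the choke tray falls or is slammed down (faster than 2 rad/s, about 0.38 m/s at the bar; a drop from more than about 12 mm does this) (velocity of joint choke_tray below -2 rad/s).
It fails at once if the knob tray is lifted more than 0.15 rad (value of joint knob_tray above 0.15 rad).
It also fails if it takes over 45 s, if anything falls off the work surface, if the arm or the gripper's body presses on something with over 40 N, if the wrist force passes 120 N, or if a joint passes its speed limit or range.

### The arm

A 7-joint arm with a two-finger parallel gripper is mounted at the origin on the work surface. World frame = base frame: x ahead of the robot, y to its left, z up, the work surface at z = 0. Lengths are in m, angles in rad, forces in N, time in s.
With the tool pointing down it reaches from about 0.4 to 0.85 m from the base axis. Payload 4.5 kg.
Tool frame: the origin (TCP) lies between the finger pads; the fingertips stand 19 mm ahead of it and the grasp point (between the pads) is the TCP (r.tips_ahead is the distance from the TCP to the fingertips, in m); z points along the fingers, y is the line along which they close (so a half turn about z gives the same grasp; the last joint's range is limited). The gripper opens to 88 mm and grips with 3 to 60 N. Pads are 18 mm wide; open, the fingers measure 123 mm over their backs; the gripper's body (75 mm by 187 mm) begins 45 mm behind the grasp point.
Start: joints at [1.218, 0.689, -0.195, 1.565, 0.157, 0.902, -0.215], TCP at [0.236, -0.579, 0.258] pointing down, gripper open.
Joint ranges: [-3.01, 3.01], [-0.46, 2.08], [-1.47, 1.51], [0.13, 2.56], [-1, 4.14], [0.04, 2.09], [-2.66, 2.66]. Speed limits (rad/s): [2.57, 2.57, 3.14, 3.14, 3.14, 3.14, 3.14].

### API

Orientations are given as a unit quaternion [x, y, z, w].
In Python, from plant import r, cams, models gives the robot as it stands. The module is installed in compiled form; this text tells all that it offers.
- The arm moves only by the tool jog_arm, never from a script. Its arguments are lists of equal length, an entry for each row: "turn": the turn, a rotation vector about the tool's x, y, z in rad, a list of three; "translation": the shift along the tool's x, y, z in m, a list of three; "grip": the closure, from 0 (fully open) to 1 (shut). In form: {"turn": [[ax, ay, az], ...], "translation": [[tx, ty, tz], ...], "grip": [grip, ...]}. A call has 1 to 20 rows; each row is the pose to reach, as a shift and turn from the pose commanded when the call began, along the tool's axes at that moment; what a row does not reach only later rows make up. A row lasts 1/8 s, in which the tool goes at most 62.5 mm and 10.7 degrees, less where a joint would pass 70% of its speed; a pose out of reach is approached as far as the arm can. A call with a gripper value outside its range is refused whole. The fingers move at their own pace and stop on an object; "force" is the grip in N (left out, the last holds). Time passes only in rows, so rows that repeat a pose let the fingers close. It gives the time, the measured TCP pose, the force, the opening and the grip force at its end, in the units of the state.
- r.get_state(): the state, without advancing time (a new reading comes with each control period).
- cams.snapshot(name): name is "scene" or "top"; returns the picture (420x560x3 uint8, red, green, blue); there is no depth.
- cams.camera_params(name): a dict with "fx", "fy", "cx", "cy" (pixels), "k1" (the pictures are not rectified: a ray, as slopes to the right and down, at radius r is drawn at 1 + k1 r^2 times it, then the intrinsics apply), "eye" and "orientation" of the camera in the world. Camera axes: x right, y up, looking along -z (the intrinsics and any distortion apply to the point x, -y, -z); pixel columns grow to the right and rows downward; lengths in m; the calibration is good to about 2 mm. A picture is of the moment at which its call begins. camera_params takes no time and is no camera call.
- r.finish_job(): hands the job in; it is judged then, once.
Trained networks look in the newest picture that a camera, given by its name, has taken for a name from the list of things; names that differ only in an ending like _2 or _b are one class to them, and where a whole thing is asked for, a point or a joint stands for the part that bears it (a point fixed in the world has none). Each returns a list of dicts, best first, with "p" (0 to 1); they miss things now and then, are a little off and sometimes report something else, mostly with a low value. They report only what shows in the picture. A call takes as long as a camera call. They do not tell look-alikes from the thing itself.
- models.find_in(camera, name): "position" ([x, y, z] in m, in world coordinates, good to about 4 mm: the middle of the surface that is visible of it).
- models.masks_of(camera, name): "pixels" (420x560 bool, what is visible of it).
- models.place_of(camera, name): "position" ([x, y, z] in m, in world coordinates, good to about 4 mm: a listed point, or the origin of a listed thing).
The state is a dict: "clock": time; "q": joint angles; "qd": joint speeds; "joint_torque": joint torques, N m; "tool_pos": TCP position; "eef_rot": TCP orientation; "contact_force": force on the tool from outside, world axes, zero at the start; "moment": the same for the moment, N m; "opening": opening from 0.0 (shut) to 1.0 (fully open); "finger_force": force on a finger pad.
Only numpy, scipy, OpenCV 4.12 (cv2) and the standard library are available. Lean on these libraries where they do the work, as an engineer would, in place of code of your own. Each camera call takes 0.05 s, during which the arm holds its last target. There are 200 camera calls.

## Working session

There is one attempt and no reset: what is moved stays moved. The work goes in short steps, Python scripts to look and compute and a tool call to move; the robot and the scene stay as the last step left them, time stands still between calls to the robot, and variables do not carry over. Pictures are saved under pics/ and viewed, at most 10 in all, crops included, and the job is handed in when it is done.

Besides the shell and the picture viewer there is one more tool, called after "Emit:" as a command line: name --argument value ..., lists and objects as JSON in quotes. jog_arm: Moves the arm, as the interface text tells. Its arguments: {"type":"object","properties":{"turn":{"type":"array"},"translation":{"type":"array"},"grip":{"type":"array"},"force":{"type":"number"}},"required":["turn","translation","grip"]}

```bash
mkdir -p pics; python3 - <<'E'
from plant import r,cams,models
import cv2
for c in("scene","top"):
    im=cams.snapshot(c); cv2.imwrite(f"pics/{c}0.png",im[:,:,::-1])
    for n in("choke_tray_handle","choke_stand_hinge","choke0_center","knob_tray"):
        for d in models.place_of(c,n): print(c,n,d["position"].__class__ and [round(float(v),4) for v in d["position"]],round(d["p"],2))
    p=cams.camera_params(c); print(p)
s=r.get_state();print(s["clock"],s["tool_pos"],s["eef_rot"],s["opening"])
E
```

```text
scene choke_tray_handle [0.4731, 0.1347, 0.0824] 0.76
scene choke_tray_handle [0.6302, 0.1185, 0.0867] 0.55
scene choke_stand_hinge [0.6574, 0.1582, 0.0759] 0.82
scene choke0_center [0.6304, 0.123, 0.0853] 0.56
scene choke0_center [0.8301, 0.0196, 0.0105] 0.51Traceback (most recent call last):
  File "<stdin>", line 6, in <module>
ValueError: it knows: choke0_center, choke1_center, choke_stand_hinge, choke_tray_handle
```

View pics/scene0.png

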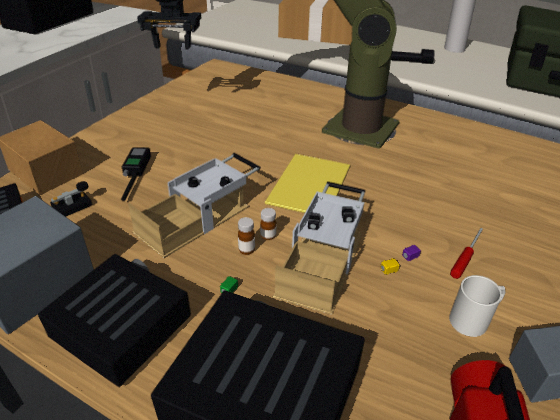

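The scene view shows two trays. The left one (210,180) appears to hold round knobs, with its bar at (245,163). The right one (332,215) appears to hold oblong blocks, at (314,221) and (348,214), with its bar at (346,188). The coloured look-alikes are green (229,285), yellow (390,266) and purple (411,253).

```bash
cat > h.py <<'E'
import numpy as np
from scipy.spatial.transform import Rotation as R
def rot(p): 
    o=np.array(p["orientation"]); return R.from_quat(o) if o.size==4 else R.from_matrix(o)
def project(p,X):
    c=rot(p).inv().apply(np.atleast_2d(X)-p["eye"]); s=np.c_[c[:,0],-c[:,1]]/-c[:,2:3]
    s=s*(1+p["k1"]*(s**2).sum(1,keepdims=True)); return s*[p["fx"],p["fy"]]+[p["cx"],p["cy"]]
def at_z(p,uv,z):
    d=(np.atleast_2d(uv)-[p["cx"],p["cy"]])/[p["fx"],p["fy"]]; s=d.copy()
    for _ in range(20): s=d/(1+p["k1"]*(s**2).sum(1,keepdims=True))
    w=rot(p).apply(np.c_[s[:,0],-s[:,1],-np.ones(len(s))]); e=np.array(p["eye"])
    return e+w*((z-e[2])/w[:,2:3])
E
python3 - <<'E'
from plant import r,cams,models
from h import *
import cv2
np.set_printoptions(precision=4,suppress=True)
for c in("scene","top"):
    im=cams.snapshot(c); cv2.imwrite(f"pics/{c}1.png",im[:,:,::-1])
    p=cams.camera_params(c); print(c,p)
    if c=="scene": cv2.imwrite("pics/crop.png",cv2.resize(im[140:320,150:400,::-1],None,fx=3.2,fy=3.2,interpolation=2)[:600,:800])
    for n in("choke_tray_handle","choke_stand_hinge","choke0_center"):
        for d in models.place_of(c,n): print(c,n,np.array(d["position"]),round(d["p"],2),project(p,d["position"])[0])
s=r.get_state();print(s["clock"],s["tool_pos"],s["eef_rot"],s["opening"])
E
```

```text
scene {'fx': 483.42094621183, 'fy': 483.42094621183, 'cx': 282.36433366088886, 'cy': 213.84484381212366, 'k1': -0.1214075081644799, 'eye': array([1.4018, 0.4501, 0.7658]), 'orientation': array([0.2297, 0.3697, 0.7767, 0.4553])}
scene choke_tray_handle [0.4726 0.136  0.0808] 0.72 [346.1049 189.1201]
scene choke_stand_hinge [0.6618 0.1613 0.0757] 0.77 [322.869  238.2062]
scene choke0_center [0.6333 0.1207 0.0845] 0.7 [312.0352 221.9045]
top {'fx': 468.85909496732546, 'fy': 468.85909496732546, 'cx': 280.41838842399045, 'cy': 207.19740073330794, 'k1': -0.0895815549476727, 'eye': array([0.5639, 0.0251, 0.9528]), 'orientation': array([-0.03  ,  0.0357,  0.7098, -0.7029])}
top choke_tray_handle [0.4731 0.1297 0.0877] 0.67 [220.0768 301.2534]
top choke_stand_hinge [0.6616 0.1568 0.0744] 0.91 [206.5611 199.5797]
top choke0_center [0.6293 0.119  0.0867] 0.71 [225.8411 215.9879]
top choke0_center [0.8285 0.0235 0.0099] 0.56 [276.4213 121.8937]
0.6 [ 0.2358 -0.5788  0.2577] [0.9814 0.1922 0.     0.    ] 1.000205437634987
```

View pics/top1.png

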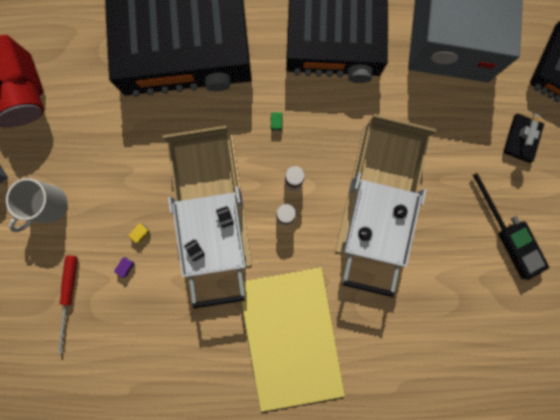

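View pics/crop.png

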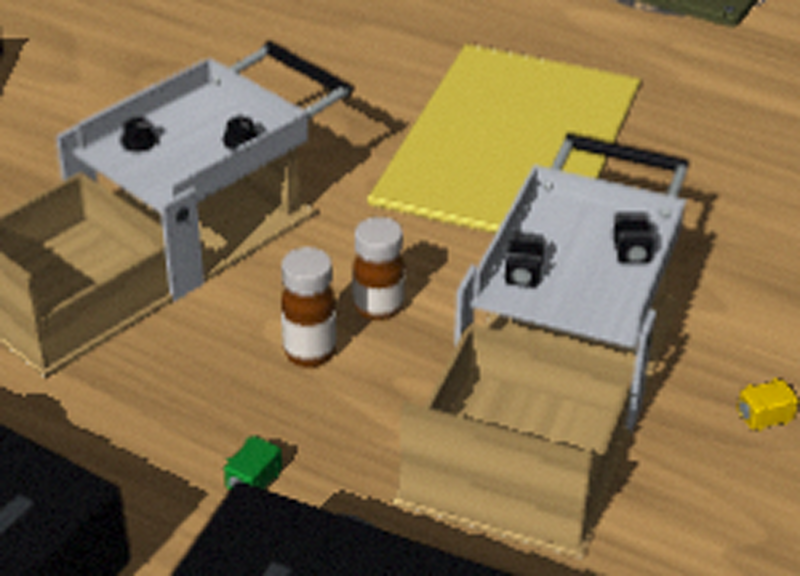

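Candidates for the bar: the choke tray's at top (218,301) / scene (346,188), or the knob tray's at top (370,289) / scene (245,163). The crop shows oblong blocks on the right-hand tray and round knobs on the other, so I'll use the bar at top (218,301). Next I'll measure it accurately.

```bash
python3 - <<'E'
from plant import r,cams,models
from h import *
import cv2
np.set_printoptions(precision=4,suppress=True)
im={c:cv2.imread(f"pics/{c}1.png") for c in("scene","top")}
for c,(u0,u1,v0,v1) in {"top":(186,252,290,310),"scene":(322,370,178,198)}.items():
    p=cams.camera_params(c)
    g=im[c].max(2)[v0:v1,u0:u1]<45
    n,l,st,ce=cv2.connectedComponentsWithStats(g.astype(np.uint8)); k=1+st[1:,4].argmax()
    v,u=np.nonzero(l==k); P=np.c_[u+u0,v+v0].astype(float)
    X=at_z(p,P,.087); m=X.mean(0); w,V=np.linalg.eigh(np.cov((X-m)[:,:2].T)); d=V[:,1]; t=(X-m)[:,:2]@d
    mid=m[:2]+d*(t.max()+t.min())/2
    print(c,st[k],m,mid,"dir",d,"normal yaw",np.arctan2(-d[0],d[1])%np.pi,"len",np.ptp(t))
pt=cams.camera_params("top")
print(at_z(pt,[[173,202],[238,196],[178,272],[244,268]],.09))
s=r.get_state();print(R.from_quat(s["eef_rot"]).as_matrix())
E
python3 - <<'E'
import cv2
im=cv2.imread("pics/top1.png")[110:320,150:270]
cv2.imwrite("pics/c2.png",cv2.resize(im,None,fx=2.8,fy=2.8,interpolation=2))
E
```

```text
top [  7   6  51  12 254] [0.4723 0.1345 0.087 ] [0.4724 0.1338] dir [-0.1436  0.9896] normal yaw 0.14407848239811996 len 0.09273162368661608
scene [  5   4  37  11 127] [0.4758 0.1333 0.087 ] [0.476  0.1318] dir [-0.1496  0.9888] normal yaw 0.15011716634637112 len 0.09128022394663977
[[0.656  0.217  0.09  ]
 [0.666  0.0961 0.09  ]
 [0.5269 0.2067 0.09  ]
 [0.5333 0.0855 0.09  ]]
[[ 0.9261  0.3772  0.    ]
 [ 0.3772 -0.9261 -0.    ]
 [ 0.      0.0001 -1.    ]]
```

View pics/c2.png

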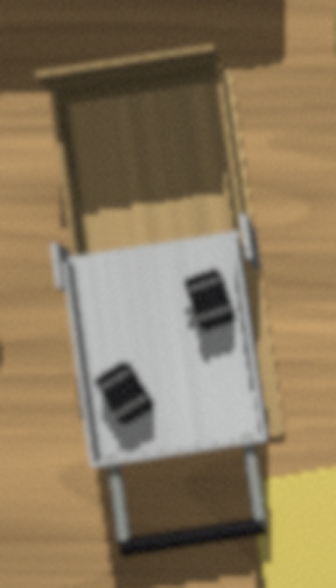

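The crop confirms two oblong banded blocks on this tray. The bar's middle is at about (0.474, 0.133), with a yaw of 0.145 rad. I'll move above it now.

Emit:
jog_arm --turn '[[0,0,-0.72],[0,0,-0.72],[0,0,-0.72],[0,0,-0.72],[0,0,-0.72],[0,0,-0.72],[0,0,-0.72],[0,0,-1.329],[0,0,-1.329],[0,0,-1.329],[0,0,-1.329],[0,0,-1.329],[0,0,-1.329],[0,0,-1.329],[0,0,-1.329],[0,0,-1.329]]' --translation '[[0.341,-0.27,0.03],[0.341,-0.27,0.03],[0.341,-0.27,0.03],[0.341,-0.27,0.03],[0.341,-0.27,0.03],[0.341,-0.27,0.03],[0.341,-0.27,0.03],[0.489,-0.57,0.058],[0.489,-0.57,0.058],[0.489,-0.57,0.058],[0.489,-0.57,0.058],[0.489,-0.57,0.058],[0.489,-0.57,0.058],[0.489,-0.57,0.058],[0.489,-0.57,0.058],[0.489,-0.57,0.058]]' --grip '[0,0,0,0,0,0,0,0,0,0,0,0,0,0,0,0]' --force 25

```text
clock: 2.6
tool_pos: [0.4737, 0.1314, 0.1997]
eef_rot: [0.655, 0.755, -0.001, 0.0]
contact_force: [-0.3, -0.6, 0.3]
opening: 1.004
finger_force: 0.0
```

Fully open, the finger backs would hit the tray wall, so I'll half-close first, then descend and pinch.

Emit:
jog_arm --turn '[[0,0,0],[0,0,0],[0,0,0],[0,0,0],[0,0,0],[0,0,0],[0,0,0],[0,0,0],[0,0,0],[0,0,0],[0,0,0],[0,0,0],[0,0,0],[0,0,0]]' --translation '[[0,0,0.02],[0,0,0.03],[0,0,0.04],[0,0,0.05],[0,0,0.075],[0,0,0.1],[0,0,0.113],[0,0,0.113],[0,0,0.113],[0,0,0.113],[0,0,0.113],[0,0,0.113],[0,0,0.113],[0,0,0.113]]' --grip '[0.55,0.55,0.55,0.55,0.55,0.55,0.55,0.55,1,1,1,1,1,1]' --force 25

```text
clock: 4.35
tool_pos: [0.4736, 0.1335, 0.0872]
eef_rot: [0.654, 0.756, 0.0, 0.0]
contact_force: [-1.4, -0.3, 6.4]
opening: 0.118
finger_force: 24.0
```

Emit:
jog_arm --turn '[[0,0,0],[0,0,0],[0,0,0],[0,0,0],[0,0,0],[0,0,0],[0,0,0]]' --translation '[[0,0.001,-0.0095],[0,0.002,-0.019],[0,0.004,-0.028],[0,0.006,-0.0375],[0,0.009,-0.0465],[0,0.012,-0.0555],[0,0.012,-0.0555]]' --grip '[1,1,1,1,1,1,1]'

```text
clock: 5.22
tool_pos: [0.486, 0.1353, 0.1429]
eef_rot: [0.654, 0.756, 0.001, 0.0]
contact_force: [0.9, 1.5, -2.7]
opening: 0.119
finger_force: 24.9
```

```bash
python3 - <<'E'
from plant import r,cams
import cv2,numpy as np
a=cams.snapshot("scene")[140:320,230:400];b=cams.snapshot("top")[110:320,150:300]
f=lambda i:cv2.resize(i[:,:,::-1],(400,500))
cv2.imwrite("pics/lift1.png",np.hstack([f(a),f(b)]))
E
```

```text
(no output)
```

View pics/lift1.png

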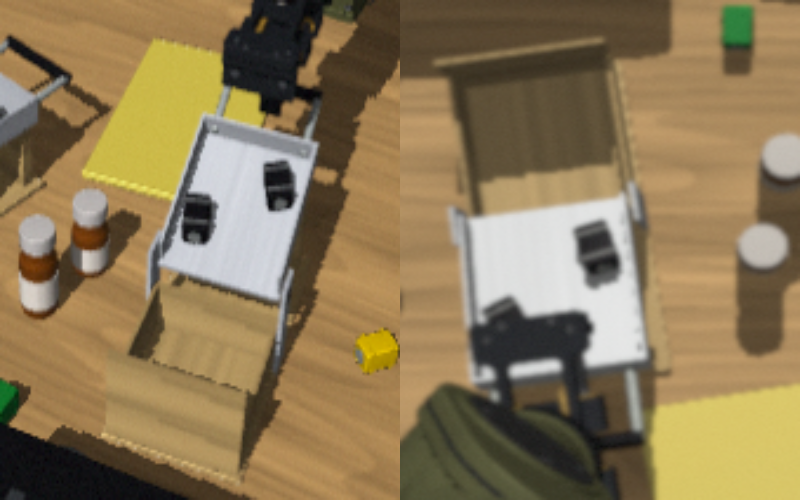

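The tray is following (bar force low). Both chokes are still on it and the grip holds. I'll lift on to 1.0 rad and wait there.

Emit:
jog_arm --turn '[[0,0,0],[0,0,0],[0,0,0],[0,0,0],[0,0,0],[0,0,0],[0,0,0],[0,0,0],[0,0,0],[0,0,0],[0,0,0],[0,0,0],[0,0,0],[0,0,0],[0,0,0],[0,0,0],[0,0,0],[0,0,0],[0,0,0],[0,0,0]]' --translation '[[0,0.0037,-0.0088],[0,0.0077,-0.0174],[0,0.0122,-0.0258],[0,0.017,-0.034],[0,0.0223,-0.042],[0,0.028,-0.0496],[0,0.034,-0.057],[0,0.0404,-0.064],[0,0.0471,-0.0708],[0,0.0542,-0.0771],[0,0.0616,-0.0832],[0,0.0693,-0.0887],[0,0.0772,-0.094],[0,0.0854,-0.0988],[0,0.0854,-0.0988],[0,0.0854,-0.0988],[0,0.0854,-0.0988],[0,0.0854,-0.0988],[0,0.0854,-0.0988],[0,0.0854,-0.0988]]' --grip '[1,1,1,1,1,1,1,1,1,1,1,1,1,1,1,1,1,1,1,1]'

```text
clock: 7.82
tool_pos: [0.5712, 0.1477, 0.2384]
eef_rot: [0.654, 0.756, 0.001, -0.0]
contact_force: [11.0, 3.5, -25.8]
opening: 0.106
finger_force: 26.7
```

```bash
python3 - <<'E'
from plant import r,cams,models
from h import *
import cv2
a=cams.snapshot("scene")[140:320,230:400];b=cams.snapshot("top")[110:320,150:300]
f=lambda i:cv2.resize(i[:,:,::-1],(400,500))
cv2.imwrite("pics/lift2.png",np.hstack([f(a),f(b)]))
H=R.from_euler("z",.145)
for c in("scene","top"):
    for d in models.place_of(c,"choke0_center"): print(c,d["p"],H.inv().apply(np.array(d["position"])-[.662,.16,.075]).round(3))
E
```

```text
scene 0.76 [ 0.145 -0.161 -0.062]
scene 0.52 [ 0.083 -0.028 -0.056]
top 0.71 [ 0.078 -0.033 -0.057]
top 0.46 [ 0.143 -0.156 -0.066]
```

View pics/lift2.png

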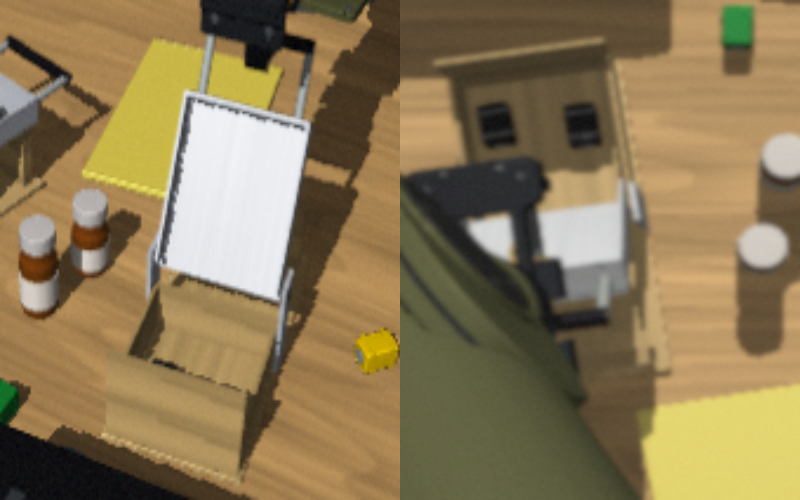

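Both chokes lie in the box, at (480–600, 120) in the top crop, and the tray is still raised. The bar is being pulled outwards with about 28 N, so I'll ease towards the hinge first.

Emit:
jog_arm --turn '[[0,0,0],[0,0,0],[0,0,0]]' --translation '[[0,0.001,0.002],[0,0.002,0.004],[0,0.002,0.004]]' --grip '[1,1,1]' --force 25

```text
clock: 8.4
tool_pos: [0.5705, 0.1476, 0.2377]
eef_rot: [0.654, 0.757, -0.001, -0.0]
contact_force: [-3.6, -0.9, 3.4]
opening: 0.109
finger_force: 24.4
```

Emit:
jog_arm --turn '[[0,0,0],[0,0,0],[0,0,0],[0,0,0],[0,0,0],[0,0,0],[0,0,0],[0,0,0]]' --translation '[[0,-0.0081,0.0049],[0,-0.0161,0.0101],[0,-0.0238,0.0157],[0,-0.0313,0.0217],[0,-0.0385,0.0281],[0,-0.0453,0.0348],[0,-0.0518,0.0419],[0,-0.0518,0.0419]]' --grip '[1,1,1,1,1,1,1,1]'

```text
clock: 9.4
tool_pos: [0.5195, 0.1402, 0.1943]
eef_rot: [0.654, 0.757, -0.001, -0.001]
contact_force: [-6.1, -2.0, 3.5]
opening: 0.097
finger_force: 24.4
```

Emit:
jog_arm --turn '[[0,0,0],[0,0,0],[0,0,0],[0,0,0],[0,0,0],[0,0,0],[0,0,0],[0,0,0]]' --translation '[[0,-0.0066,0.0073],[0,-0.0128,0.015],[0,-0.0181,0.0229],[0,-0.0229,0.0312],[0,-0.0274,0.0395],[0,-0.0314,0.0482],[0,-0.0351,0.0569],[0,-0.0351,0.0569]]' --grip '[1,1,1,1,1,1,1,1]'

```text
clock: 10.4
tool_pos: [0.4864, 0.1354, 0.1376]
eef_rot: [0.654, 0.756, 0.0, 0.0]
contact_force: [1.9, -1.2, -1.1]
opening: 0.091
finger_force: 25.1
```

```bash
python3 - <<'E'
from plant import r,cams
import cv2,numpy as np
a=cams.snapshot("scene")[140:240,270:400]
cv2.imwrite("pics/low1.png",cv2.resize(a[:,:,::-1],None,fx=5,fy=5,interpolation=2))
E
```

```text
(no output)
```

View pics/low1.png

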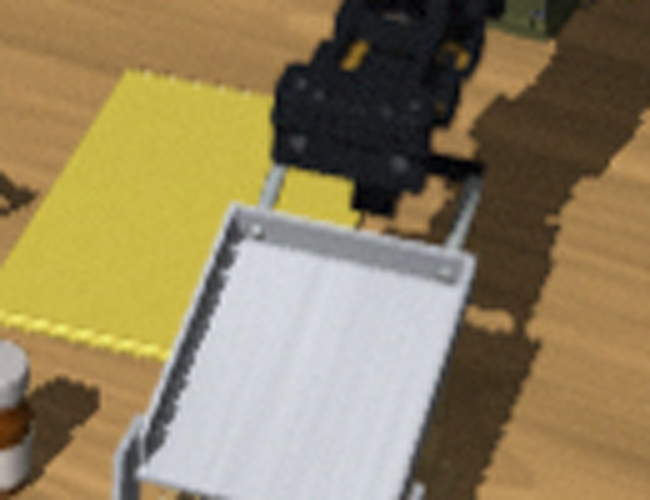

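The bar is still firmly held in the pads, with the tray tilted about 0.3 rad. Next is the final gentle lowering.

Emit:
jog_arm --turn '[[0,0,0],[0,0,0],[0,0,0],[0,0,0],[0,0,0],[0,0,0],[0,0,0],[0,0,0],[0,0,0]]' --translation '[[0,-0.003,0.009],[0,-0.0058,0.018],[0,-0.008,0.027],[0,-0.0098,0.0365],[0,-0.0112,0.045],[0,-0.0118,0.0505],[0,-0.012,0.054],[0,-0.012,0.056],[0,-0.012,0.056]]' --grip '[1,1,1,1,1,1,1,1,1]'

```text
clock: 11.58
tool_pos: [0.4738, 0.1336, 0.0821]
eef_rot: [0.654, 0.757, -0.0, -0.0]
contact_force: [1.3, -1.3, -0.9]
opening: 0.092
finger_force: 25.1
```

Emit:
jog_arm --turn '[[0,0,0],[0,0,0],[0,0,0],[0,0,0]]' --translation '[[0,0,0.001],[0,0,0.002],[0,0,0.003],[0,0,0.003]]' --grip '[1,1,1,1]'

```text
clock: 12.08
tool_pos: [0.4736, 0.1336, 0.0791]
eef_rot: [0.654, 0.757, -0.0, -0.0]
contact_force: [-1.4, -0.3, -0.3]
opening: 0.094
finger_force: 25.0
```

Emit:
jog_arm --turn '[[0,0,0],[0,0,0],[0,0,0],[0,0,0],[0,0,0]]' --translation '[[0,0,0.0015],[0,0,0.003],[0,0,0.0045],[0,0,0.005],[0,0,0.005]]' --grip '[1,1,1,1,1]'

```text
clock: 12.7
tool_pos: [0.4736, 0.1336, 0.077]
eef_rot: [0.654, 0.757, 0.0, 0.001]
contact_force: [-6.9, -1.8, 34.1]
opening: 0.087
finger_force: 25.0
```

Now it is firmly on its stop. I'll ease off the load, open part-way, and rise straight up.

Emit:
jog_arm --turn '[[0,0,0],[0,0,0],[0,0,0],[0,0,0],[0,0,0],[0,0,0],[0,0,0],[0,0,0],[0,0,0],[0,0,0],[0,0,0],[0,0,0]]' --translation '[[0,0,-0.002],[0,0,-0.003],[0,0,-0.003],[0,0,-0.003],[0,0,-0.003],[0,0,-0.003],[0,0,-0.01],[0,0,-0.03],[0,0,-0.06],[0,0,-0.1],[0,0,-0.15],[0,0,-0.15]]' --grip '[1,0.55,0.55,0.55,0.55,0.55,0.55,0.55,0.55,0.55,0.55,0.55]'

```text
clock: 14.2
tool_pos: [0.476, 0.1345, 0.2278]
eef_rot: [0.654, 0.756, 0.003, 0.002]
contact_force: [-0.5, -0.2, 0.3]
opening: 0.447
finger_force: 0.0
```

```bash
python3 - <<'E'
from plant import r,cams
import cv2,numpy as np
a=cams.snapshot("scene")[140:320,150:400];b=cams.snapshot("top")[110:320,150:300]
f=lambda i:cv2.resize(i[:,:,::-1],(400,500))
cv2.imwrite("pics/end.png",np.hstack([f(a),f(b)]))
s=r.get_state();print(s["clock"],s["contact_force"],s["qd"].round(3) if hasattr(s["qd"],"round") else s["qd"])
E
```

```text
14.3 [-0.69686898 -0.58722185 -0.33908985] [-0.012  0.033  0.017  0.02   0.002 -0.002  0.001]
```

View pics/end.png

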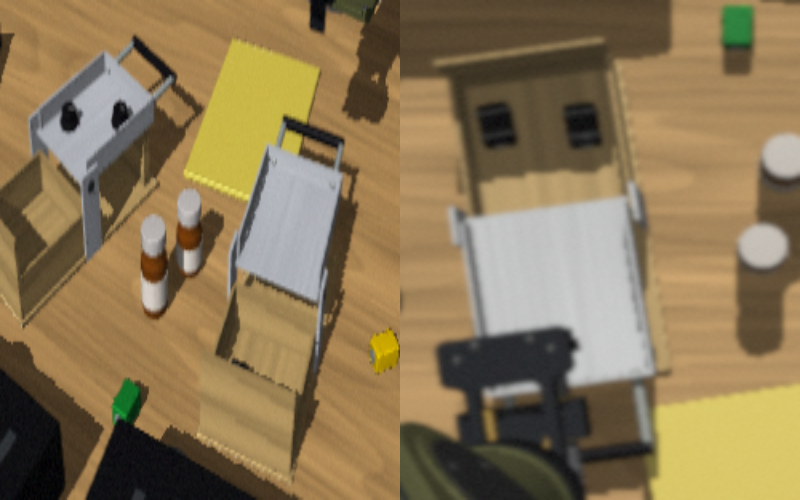

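The choke tray lies flat and empty, and both chokes are in the box at (495,125) and (582,125) in the top crop. The knob tray is untouched and the gripper is clear.

```bash
python3 -c "
from plant import r
print(r.finish_job())"
```

```text
the job is handed in; nothing more can be done
None
```

I tipped both chokes into the box, lowered their tray flat on its stop, let go and handed the job in at about 14 s; the knob tray was not touched, and no verdict came back.

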